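# Bolt a bearing cap into the drill jig

## Robot

A 6-joint arm with a two-finger parallel gripper is mounted at the origin on the work surface. World frame = base frame: x ahead of the robot, y to its left, z up, the work surface at z = 0. Lengths are in m, angles in rad, forces in N, time in s.
With the tool pointing down it reaches from about 0.2 to 0.875 m from the base axis. Payload 3.4 kg.
Tool frame: the origin (TCP) lies at the very end of the fingers, on their centre line; the grasp point (between the pads) lies 19 mm behind it; z points along the fingers, x is the direction in which the jaws open and shut, and the axes are right-handed (so a half turn about z gives the same grasp; the last joint's range is limited). The gripper opens to 94 mm and grips with 3 to 60 N. Pads are 16 mm wide; open, the fingers measure 119 mm over their backs; the gripper's body (75 mm by 177 mm) begins 78 mm behind the grasp point.
Start: joints at [-1.357, 0.276, 1.505, -0, 1.361, -0.121], TCP at [0.189, -0.543, 0.205] pointing down, gripper open.
Joint ranges: [-2.89, 2.89], [-0.75, 2.08], [0.22, 2.7], [-1.18, 4.32], [0.11, 2.71], [-2.7, 2.7]. Speed limits (rad/s): [2.57, 2.57, 3.14, 3.14, 3.14, 3.14].

## Interface

Orientations are given as a unit quaternion [w, x, y, z].
In Python, from cell import status, cams, order gives the robot as it stands.
- The arm moves only by the tool move_arm, never from a script. Its argument "steps" is text: rows parted by semicolons, each of 5 numbers parted by spaces: the gripper's target within -1 to 1 (fully open at 1, half-way at 0, shut at -1), then the shift along the tool's x, y, z in mm, then the turn about the tool's z in rad. A call has 1 to 10 rows; each row shifts and turns the commanded pose from where the row before left it, along the tool's axes as they then stand; what a row does not reach is not made up. A row lasts 1/12 s, in which the tool goes at most 41.7 mm and 7.16 degrees, less where a joint would pass 70% of its speed; a pose out of reach is approached as far as the arm can. A call with a gripper value outside its range is refused whole. The fingers move at their own pace and stop on an object; the grip force is fixed at half the most. Time passes only in rows, so rows that do not move let the fingers close. It gives the time, the measured TCP pose, the force and the opening at its end, in the units of the state.
- status.sense(): the state, without advancing time (a new reading comes with each control period).
- cams.get_image(name): name is "side" or "top" or "wrist"; returns (picture, depth): 420x560x3 uint8, red, green, blue; 420x560 float32, m along the optical axis (not along the pixel's ray), 0 where there is no reading.
- cams.camera_info(name): a dict with "fov_y" (degrees; the focal length in pixels is half the picture's height over the tangent of half this angle, whatever the lens; pixels are square), "cx", "cy" (the principal point, pixels), "distortion" ([k1, k2, p1, p2, k3] as OpenCV has them; the pictures are not rectified), "position" and "orientation" of the camera in the world. Camera axes: x right, y down, z forward; pixel columns grow to the right and rows downward; lengths in m; the calibration is good to about 2 mm. A picture is of the moment at which its call begins: read the wrist's pose just before it. camera_info takes no time and is no camera call; for the wrist camera it gives the pose at the moment of the call.
- order.job_done(): hands the job in, once; it reports no verdict.
The state is a dict: "time_s": time; "q": joint angles; "qvel": joint speeds; "effort": joint torques, N m; "eef_pos": TCP position; "eef_rot": TCP orientation; "ft_force": force on the tool from outside, world axes, zero at the start; "wrist_torque": the same for the moment, N m; "grip_width": finger opening in m.
Only numpy, scipy, OpenCV 4.12 (cv2) and the standard library are available. Lean on these libraries where they do the work, as an engineer would, in place of code of your own. Each camera call takes 0.05 s, during which the arm holds its last target. There are 200 camera calls.

## Task

Push the bright steel bearing cap along the blue drill jig's nest until it is fully home against the back stop, then slide the jig's bolt by its red knob all the way into its keeper so that the cap is locked in for drilling. Leave the other things on the bench where they are.

Things in the scene. Friction and masses are not known exactly. Their poses are not given: they have to be found in the camera images.
- jig: Blue drill jig, fixed. Origin: on the bench under the back stop's face, on the nest's centre line; x = direction the cap is pushed (roughly world -y, within 0.3 rad), z up. In mm from here: base plate x -200..60, y -210..90, top z 16. Back stop face x 0, y -35..35, top z 42. Two side rails x -175..0, inner faces y +-23, 8 wide, top z 26; the cap slides on the plate between them.
- stop_face (a point): Centre of the back stop's face, 37 mm above the bench, which the cap's far end must meet. Axes as the jig's.
- frame_edge (a point): Middle of the front lower edge of the dark bush frame over the nest: jig x -112, y 0, z 98 mm. Frame: x -112..50, y -51..51, z 98..110, window x -62..-30, y -37..37, two rear posts. It overhangs the near end of the home cap by 22 mm: a vertical tool cannot push the cap home, one leaning back to jig -x by 30 to 45 degrees passes under the edge.
- keeper (a point): Mouth of the keeper, the steel strap beyond the nest that takes the bolt: jig x -100, y 32, z 40 mm. Keeper y 32..52; two like straps guide the bolt at y -52..-40 and y -200..-188; all cover x -116..-84, top z 51.
- bolt (a joint): Slide of the bolt, a 12 mm steel rod along jig y at x -100, z 40 mm; value in m towards jig +y: 0 fully drawn (tip at y -36 mm), 0.080 fully in the keeper (tip y +44, end of travel). Starts at 0 to 0.010. Stays where left; about 2.5 N of friction. When shot it crosses the nest 4 mm in front of the home cap; a cap not home blocks it.
- bolt_knob (a point): Middle of the bolt's red knob: upright cylinder 20 mm in diameter, z 60 to 90 mm above the bench (this point: 75), on a thin stem; at jig x -100, y -170 mm + bolt travel (so -90 when fully shot). Moves with the bolt; free above and on all sides.
- cap: Bright steel bearing cap, loose, 0.35 to 0.65 kg: 90 mm long (x), 40 wide (y), 42 high, bore arch across its underside, two dark holes in its top. Origin: centre of its underside. Starts on the plate (z 16) between the rails, along the nest, 40 to 75 mm short of the stop. Home: its centre at jig x -45, its near end, a flat face 40 wide, z 16 to 58, at x -90.
- spare_cap: Bystander: dark steel bearing cap of the same 90 x 40 x 42 mm, loose on the bench beyond the jig. Origin: centre of its underside.
- bush: Bystander: small brass bush, 24 mm in diameter, 18 high, standing on the jig's base plate near the corner by the knob. Origin: centre of its underside.
- piston: Bystander: grey metal piston with black grooves, 92 mm in diameter, 72 high. Origin: centre of its underside.
- screwdriver: Bystander: screwdriver with blue handle lying on the bench on the right.
- oil_can: Bystander: yellow can, 64 mm in diameter, 150 high, on the right. Origin: centre of its underside.
- parts_box: Bystander: blue box 70 x 90 x 110 mm high, on the left. Origin: centre of its underside.
- wrench: Bystander: steel wrench lying on the bench on the right.
Things that resemble listed ones, but are neither listed nor needed, are in the scene too. Leave any orange or purple look-alike of the cap alone.

How it is judged:
By the outcome, as a careful person would: the job done as asked, in the order asked, and still so for the second after the job is handed in, with the robot touching nothing.
It also fails if it takes over 45 s, if anything falls off the work surface, if the arm or the gripper's body presses on something with over 40 N, if the wrist force passes 120 N, or if a joint passes its speed limit or range.

## Working session

There is one attempt and no reset: what is moved stays moved. The work goes in short steps, Python scripts to look and compute and a tool call to move; the robot and the scene stay as the last step left them, time stands still between calls to the robot, and variables do not carry over. Pictures are saved under pics/ and viewed, about 8 in all and at most 12, crops included, and the job is handed in when it is done.

Besides the shell and the picture viewer there is one more tool, called as name(argument=value, ...), one argument or row to a line, values as JSON. move_arm: Moves the arm, as the interface text tells. Its arguments: {"type":"object","properties":{"steps":{"type":"string"}},"required":["steps"]}

```bash
ls; mkdir -p pics; cat > h.py <<'E'
import numpy as np, cv2
from scipy.spatial.transform import Rotation as R
from cell import status, cams, order
def rot(q): return R.from_quat([q[1],q[2],q[3],q[0]]).as_matrix()
def snap(n,f):
    i=cams.camera_info(n); im,d=cams.get_image(n)
    cv2.imwrite(f'pics/{f}.png',im[:,:,::-1]); np.savez(f'pics/{f}.npz',im=im,d=d,**{k:np.array(v) for k,v in i.items()})
    return im,d,i
def K(i):
    f=210/np.tan(np.radians(float(i['fov_y']))/2); return np.array([[f,0,float(i['cx'])],[0,f,float(i['cy'])],[0,0,1]])
def px2w(i,d,uv):
    uv=np.array(uv,float).reshape(-1,1,2)
    n=cv2.undistortPoints(uv,K(i),np.array(i['distortion'],float)).reshape(-1,2)
    z=np.array([d[int(round(v)),int(round(u))] for u,v in uv.reshape(-1,2)])
    return (np.c_[n,np.ones(len(n))]*z[:,None])@rot(i['orientation']).T+np.array(i['position'])
def w2px(i,P):
    c=(np.array(P,float).reshape(-1,3)-np.array(i['position']))@rot(i['orientation'])
    return cv2.projectPoints(c,np.zeros(3),np.zeros(3),K(i),np.array(i['distortion'],float))[0].reshape(-1,2)
E
python3 - <<'E'
from h import *
for n in ['top','side','wrist']:
    im,d,i=snap(n,n+'0'); print(i)
print(status.sense())
a=cv2.imread('pics/top0.png');b=cv2.imread('pics/side0.png')
E
```

```text
pics
{'fov_y': 42.180659075370876, 'cx': 273.7169770919574, 'cy': 213.40808669465218, 'distortion': array([-0.14589907,  0.        ,  0.        ,  0.        ,  0.        ]), 'position': array([ 0.30573093, -0.00358905,  1.69492173]), 'orientation': array([ 0.06190226, -0.69924857,  0.70935619, -0.06350861])}
{'fov_y': 43.085492057174164, 'cx': 278.22985095615223, 'cy': 203.75818850749272, 'distortion': array([-0.14874946,  0.        ,  0.        ,  0.        ,  0.        ]), 'position': array([0.00151622, 1.26690143, 0.86503657]), 'orientation': array([ 0.1120376 , -0.18410042,  0.8428175 , -0.49316659])}
{'fov_y': 70.87725512041764, 'cx': 284.2626703103039, 'cy': 203.5938485842109, 'distortion': array([0.00308711, 0.        , 0.        , 0.        , 0.        ]), 'position': array([ 0.26517129, -0.51486808,  0.38332433]), 'orientation': array([ 0.11296611,  0.80707515, -0.57376136, -0.08164713])}
{'time_s': 0.15, 'q': array([-1.35703733e+00,  2.76413091e-01,  1.50576835e+00, -1.63527804e-05,
        1.36071161e+00, -1.20987249e-01]), 'qvel': array([ 4.31987923e-04,  2.76253395e-05, -3.54890025e-03, -4.40604391e-04,
       -3.26589368e-05, -5.78723538e-04]), 'effort': array([ 5.87607428e-04, -4.04925871e+01, -2.37431788e+01,  7.01322989e-02,
        3.15292517e-02, -8.43923272e-05]), 'eef_pos': array([ 0.1888152 , -0.54269297,  0.20485384]), 'eef_rot': array([-4.32035269e-04,  8.15025207e-01, -5.79425136e-01, -4.85967737e-04]), 'ft_force': array([-0.54218658, -0.26944527,  0.28312892]), 'wrist_torque': array([ 0.03027517, -0.04961117, -0.08099664]), 'grip_width': 0.09406684671276386}
```

View pics/top0.png

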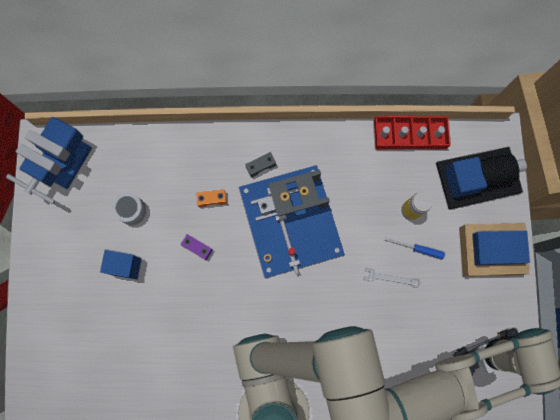

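View pics/side0.png

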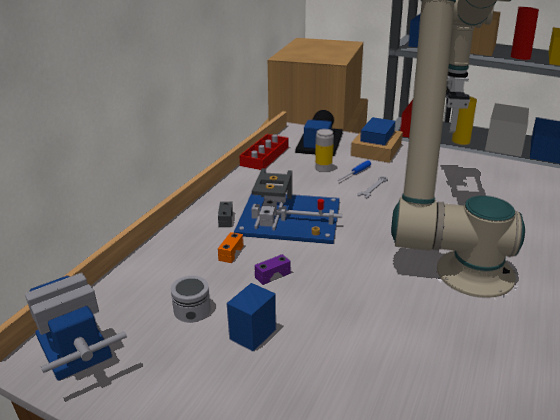

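The top view shows the jig at about (292,222), with the bush frame at (296,193), cap at (266,206), red knob at (291,251) and brass bush at (267,258). The side view agrees with this. Next I fit the jig's pose from the plate outline and overlay the model to check it.

```bash
cat >> h.py <<'E'
def plane(i,uv,z):
    n=cv2.undistortPoints(np.array(uv,float).reshape(-1,1,2),K(i),np.array(i['distortion'],float)).reshape(-1,2)
    r=np.c_[n,np.ones(len(n))]@rot(i['orientation']).T; p=np.array(i['position'],float)
    return p+r*((z-p[2])/r[:,2])[:,None]
def jw(J,P):
    x,y,a=J; P=np.array(P,float).reshape(-1,3)/1000
    c,s=np.cos(a),np.sin(a); return np.c_[x+c*P[:,0]-s*P[:,1], y+s*P[:,0]+c*P[:,1], P[:,2]]
def wj(J,W):
    x,y,a=J; W=np.array(W,float).reshape(-1,3); c,s=np.cos(a),np.sin(a); dx,dy=W[:,0]-x,W[:,1]-y
    return 1000*np.c_[c*dx+s*dy,-s*dx+c*dy,W[:,2]]
E
cat > fit.py <<'E'
from h import *
i=dict(np.load('pics/top0.npz')); im=i['im']
hsv=cv2.cvtColor(im,cv2.COLOR_RGB2HSV)
m=cv2.inRange(hsv,(105,120,60),(125,255,255)); w=np.zeros_like(m); w[150:290,225:360]=m[150:290,225:360]
w=cv2.morphologyEx(w,cv2.MORPH_OPEN,np.ones((3,3)))
c=max(cv2.findContours(w,0,2)[0],key=cv2.contourArea).reshape(-1,2)
P=plane(i,c,.016)[:,:2]
r=cv2.minAreaRect((P*1000).astype(np.float32)); print(r)
box=cv2.boxPoints(r)/1000; print(box)
cen=np.array(r[0])/1000
e=[(box[k+1]-box[k]) for k in range(3)]
# long (300) edge is jig y ~ world +x
L=max(e[:2],key=np.linalg.norm); L=L*np.sign(L[0]); a=np.arctan2(L[1],L[0])-np.pi/2
o=cen-np.array([[np.cos(a),-np.sin(a)],[np.sin(a),np.cos(a)]])@[-.070,-.060]
J=(o[0],o[1],a); print(J); np.save('J.npy',J)
def draw(i,J,f,box=None):
    im=i['im'][:,:,::-1].copy(); S=4
    u0,v0,u1,v1=box; big=cv2.resize(im[v0:v1,u0:u1],None,fx=S,fy=S,interpolation=cv2.INTER_CUBIC)
    def poly(P,col):
        q=((w2px(i,jw(J,P))-[u0,v0]+.5)*S).astype(int); cv2.polylines(big,[q],True,col,1)
    R4=lambda x0,x1,y0,y1,z:[(x0,y0,z),(x1,y0,z),(x1,y1,z),(x0,y1,z)]
    poly(R4(-200,60,-210,90,16),(0,255,0)); poly(R4(-112,50,-51,51,110),(0,255,255)); poly(R4(-62,-30,-37,37,110),(0,255,255))
    poly(R4(-175,0,-23,23,26),(255,0,255)); poly(R4(-116,-84,32,52,51),(255,255,0)); poly(R4(-116,-84,-52,-40,51),(255,255,0)); poly(R4(-116,-84,-200,-188,51),(255,255,0))
    poly(R4(-110,-90,-180,-160,90),(0,0,255))
    cv2.imwrite(f,big)
if __name__=='__main__': draw(i,J,'pics/ov.png',(225,150,365,290))
E
python3 fit.py; python3 - <<'E'
from h import *
J=np.load('J.npy'); i=dict(np.load('pics/top0.npz'));im=i['im']
h=cv2.cvtColor(im,cv2.COLOR_RGB2HSV)
m=(cv2.inRange(h,(0,150,90),(6,255,255))|cv2.inRange(h,(174,150,90),(180,255,255)))
v,u=np.nonzero(m[235:265,275:310]);print('knob',len(u),wj(J,plane(i,[[u.mean()+275,v.mean()+235]],.088)))
E
```

```text
((538.7490234375, -130.83592224121094), (172.4567108154297, 149.01629638671875), 15.18846607208252)
[[ 0.43601194 -0.08152179]
 [ 0.47505343 -0.22533284]
 [ 0.6414861  -0.18015006]
 [ 0.6024446  -0.036339  ]]
(np.float64(0.6149928176999092), np.float64(-0.1826710842847824), np.float32(-1.3057077))
knob 31 [[-153.58480316  -98.21485508   88.        ]]
```

View pics/ov.png

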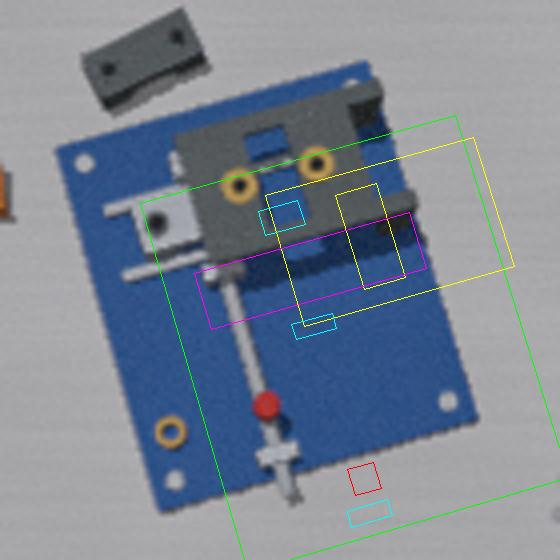

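The mask was cut in two by the bolt, so the overlay is off. In the picture the plate corners are clear, at crop pixels (57,148), (368,62), (477,420) and (162,512). I'll refit using the whole blue area.

```bash
sed -i "s/^c=max.*/c=cv2.findNonZero(w).reshape(-1,2)/" fit.py; python3 fit.py; python3 - <<'E'
from h import *
J=np.load('J.npy'); i=dict(np.load('pics/top0.npz'));im=i['im']
print('corners',wj(J,plane(i,np.array([[57,148],[368,62],[477,420],[162,512]])/4+[225-.5,150-.5],.016)).round(1))
h=cv2.cvtColor(im,cv2.COLOR_RGB2HSV)
m=(cv2.inRange(h,(0,150,90),(6,255,255))|cv2.inRange(h,(174,150,90),(180,255,255)))
v,u=np.nonzero(m[235:265,275:310]);print('knob',len(u),wj(J,plane(i,[[u.mean()+275,v.mean()+235]],.088)))
print('hole in cap',wj(J,plane(i,[[157/4+224.5,222/4+149.5]],.058)))
E
```

```text
((584.7644653320312, -63.00048828125), (297.1066589355469, 255.70025634765625), 15.306822776794434)
[[ 0.40772998  0.021098  ]
 [ 0.47523183 -0.22553153]
 [ 0.761799   -0.14709899]
 [ 0.69429713  0.09953056]]
(np.float64(0.6611151712536812), np.float64(-0.11467804729938508), np.float32(-1.303642))
corners [[-197.9   89.4   16. ]
 [  59.1   88.4   16. ]
 [  57.  -209.1   16. ]
 [-197.  -209.3   16. ]]
knob 31 [[-100.38203583 -160.33293156   88.        ]]
hole in cap [[-139.80930931    1.95517279   58.        ]]
```

View pics/ov.png

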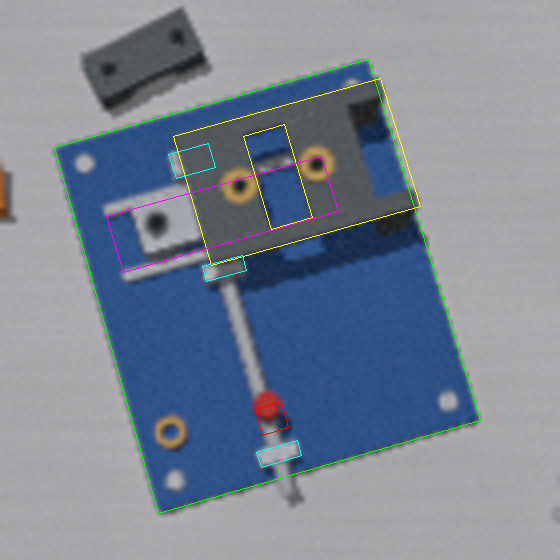

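The fit now lies on the plate, frame and straps. It puts the knob at jig (-100, -160), so bolt travel is about 10 mm.

The moves only turn about the tool's z, so the tool stays vertical and can't lean in to push the cap home. Instead I plan to:
1. Push the cap vertically as far as the frame edge allows.
2. Go down through the frame's window (32 x 74 mm) with the jaws partly open, grip the cap's sides above the rails, and draw it home.

I'll check heights and the targets first.

```bash
cat > tgt.py <<'E'
from h import *
import sys
# usage: tgt.py jx jy z [yawjig_deg of tool x]: prints tool-frame shift (mm) and turn
J=np.load('J.npy'); s=status.sense(); M=rot(s['eef_rot'])
print('TCP jig',wj(J,s['eef_pos']).round(1),'F',s['ft_force'].round(1),'grip',round(s['grip_width'],4),'t',s['time_s'],'q',s['q'].round(2))
tx=M[:,0]; print('tool x yaw in jig deg',round(np.degrees(np.arctan2(tx[1],tx[0])-J[2]),2),'tilt',M[:,2].round(3))
a=list(map(float,sys.argv[1:4]))
if a: print('tool shift',((jw(J,a)[0]-s['eef_pos'])@M*1000).round(1), 'world',jw(J,a).round(3))
E
python3 tgt.py -180 0 300; python3 - <<'E'
from h import *
J=np.load('J.npy'); i=dict(np.load('pics/top0.npz')); d=i['d']
V,U=np.mgrid[150:290,225:365]; uv=np.c_[U.ravel(),V.ravel()]
P=wj(J,px2w(i,d,uv))
def box(n,x0,x1,y0,y1,z0,z1):
    m=(P[:,0]>x0)&(P[:,0]<x1)&(P[:,1]>y0)&(P[:,1]<y1)&(P[:,2]>z0)&(P[:,2]<z1); Q=P[m]
    print(n,m.sum(),np.percentile(Q,[2,50,98],axis=0).round(1).tolist() if m.any() else '')
box('frame',-130,70,-70,70,85,140); box('cap',-185,-112,-25,25,50,66);box('knob',-120,-80,-175,-140,70,100);box('frame hi',-130,70,-70,70,114,140)
E
```

```text
TCP jig [[ 288.2 -568.5  204.9]] F [-0.5 -0.3  0.3] grip 0.0941 t 0.15 q [-1.36  0.28  1.51 -0.    1.36 -0.12]
tool x yaw in jig deg 3.87 tilt [-0.     0.001 -1.   ]
tool shift [-428.8 -598.9  -94.5] world [[0.614 0.059 0.3  ]]
frame 1396 [[-111.2, -50.0, 100.1], [-31.3, -1.1, 110.1], [42.8, 50.3, 117.9]]
cap 184 [[-154.9, -19.6, 52.1], [-134.2, -0.3, 57.9], [-112.6, 19.9, 64.5]]
knob 38 [[-110.5, -168.8, 79.0], [-101.5, -160.1, 90.2], [-93.0, -151.2, 95.6]]
frame hi 205 [[-109.6, -48.9, 114.1], [-38.1, -2.6, 115.7], [38.9, 47.3, 121.3]]
```

move_arm(
  steps="-1 0 0 -40 0; -1 0 0 -40 0; -1 -12 -17 -15 0; -1 -22 -31 0 0; -1 -22 -31 0 0; -1 -22 -31 0 0; -1 -22 -31 0 0; -1 -22 -31 0 0; -1 -22 -31 0 0; -1 -22 -31 0 0",
)

```text
time_s: 0.98
eef_pos: [0.3559, -0.3076, 0.3003]
eef_rot: [-0.0, 0.815, -0.58, -0.0]
ft_force: [0.7, -0.4, 0.6]
grip_width: 0.0309
```

move_arm(
  steps="-1 -22 -31 0 0; -1 -22 -31 0 0; -1 -22 -31 0 0; -1 -22 -31 0 0; -1 -22 -31 0 0; -1 -22 -31 0 0; -1 -22 -31 0 0; -1 -22 -31 0 0; -1 -22 -31 0 0; -1 -22 -31 0 0",
)

```text
time_s: 1.82
eef_pos: [0.5765, 0.0021, 0.3002]
eef_rot: [0.0, 0.815, -0.579, -0.0]
ft_force: [0.1, -0.6, 0.2]
grip_width: 0.0008
```

move_arm(
  steps="-1 0 0 0 -0.12; -1 0 0 0 -0.12; -1 0 0 0 -0.12; -1 0 0 0 -0.12; -1 0 0 0 -0.12; -1 0 0 0 -0.12; -1 0 0 0 -0.12; -1 0 0 0 -0.12; -1 0 0 0 -0.12; -1 0 0 0 -0.12",
)

```text
time_s: 2.65
eef_pos: [0.5757, 0.0002, 0.3]
eef_rot: [-0.0, 1.0, -0.015, -0.0]
ft_force: [-0.8, -1.2, -0.5]
grip_width: 0.0003
```

```bash
python3 tgt.py -190 0 300
```

```text
TCP jig [[-133.4  -52.1  300. ]] F [-0.8 -1.2 -0.5] grip 0.0003 t 2.65 q [-0.12  0.24  1.32 -0.    1.58 -0.09]
tool x yaw in jig deg 72.97 tilt [-0.001  0.    -1.   ]
tool shift [ 33.2 -69.4   0. ] world [[0.611 0.069 0.3  ]]
```

move_arm(
  steps="-0.04 0 0 0 -0.1; -0.04 0 0 0 -0.1; -0.04 0 0 0 -0.097; -0.04 26 -30 0 0; -0.04 26 -27 0 0; -0.04 0 0 0 0; -0.04 0 0 0 0; -0.04 0 0 0 0",
)

```text
time_s: 3.32
eef_pos: [0.611, 0.0685, 0.2999]
eef_rot: [0.0, 0.991, 0.13, -0.001]
ft_force: [-0.1, 0.7, -0.4]
grip_width: 0.0447
```

```bash
python3 tgt.py -180 0 120;  python3 - <<'E'
from h import *
import fit
im,d,i=snap('wrist','wr1'); i['im']=im
J=np.load('J.npy')
big=im[:,:,::-1].copy()
R4=lambda x0,x1,y0,y1,z:[(x0,y0,z),(x1,y0,z),(x1,y1,z),(x0,y1,z)]
for P,c in [(R4(-112,50,-51,51,110),(0,255,255)),(R4(-62,-30,-37,37,110),(0,255,255)),(R4(-175,0,-23,23,26),(255,0,255)),(R4(-116,-84,-200,-188,51),(255,255,0)),(R4(-110,-90,-170,-150,90),(0,0,255)),(R4(-200,60,-210,90,16),(0,255,0))]:
    cv2.polylines(big,[w2px(i,jw(J,P)).astype(int)],True,c,1)
cv2.imwrite('pics/wr1o.png',big)
E
```

```text
TCP jig [[-189.9    0.   299.9]] F [-0.1  0.7 -0.4] grip 0.0447 t 3.3167 q [-0.    0.3   1.24 -0.    1.6  -0.26]
tool x yaw in jig deg 89.68 tilt [-0.001 -0.001 -1.   ]
tool shift [  0.3   9.8 179.9] world [[0.614 0.059 0.12 ]]
((584.7644653320312, -63.00048828125), (297.1066589355469, 255.70025634765625), 15.306822776794434)
[[ 0.40772998  0.021098  ]
 [ 0.47523183 -0.22553153]
 [ 0.761799   -0.14709899]
 [ 0.69429713  0.09953056]]
(np.float64(0.6611151712536812), np.float64(-0.11467804729938508), np.float32(-1.303642))
```

View pics/wr1o.png

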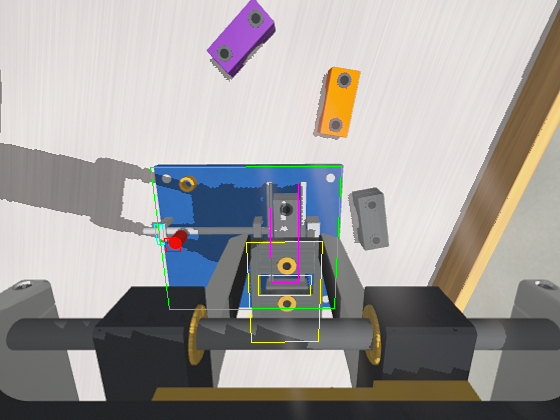

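The overlay matches the wrist view: rails at columns 270–303, window near (287,285), knob at (175,242). I'll use this view's depth to check the frame position and the finger shape at the window's height.

```bash
python3 - <<'E'
from h import *
J=np.load('J.npy'); i=dict(np.load('pics/wr1.npz')); d=i['d']; s=status.sense(); M=rot(s['eef_rot'])
V,U=np.mgrid[0:420,0:560]; k=d.ravel()>0; uv=np.c_[U.ravel(),V.ravel()]
W=px2w(i,d,uv)[k]; P=wj(J,W); T=((W-s['eef_pos'])@M)*1000
m=(abs(P[:,2]-110)<4)&(abs(P[:,1])<80)&(P[:,0]>-130); print('frame',np.percentile(P[m],[0.5,2,50,98,99.5],axis=0).round(1).tolist())
m=(abs(P[:,2]-26)<3)&(abs(P[:,1])<34)&(P[:,0]<-150)&(P[:,0]>-180);print('rails y',np.percentile(P[m][:,1],[1,99]))
for z in range(-110,1,10):
    m=(T[:,2]>z-5)&(T[:,2]<z+5)&(abs(T[:,0])<120)
    for sg in (-1,1):
        q=T[m&(T[:,0]*sg>0)]
        if len(q)>5: print(z,len(q),'x',np.percentile(q[:,0],[1,99]).round(1),'y',np.percentile(q[:,1],[1,99]).round(1))
E
```

```text
frame [[-114.5, -47.6, 106.9], [-113.5, -46.0, 107.6], [-66.5, 1.7, 109.3], [5.6, 50.9, 111.3], [7.0, 52.9, 111.9]]
rails y [-27.37894076  32.88801816]
-110 10824 x [-74.4  -0.8] y [-36.1  -1.7]
-110 10479 x [ 1.  74.3] y [-36.   -1.7]
-100 3242 x [-78.6 -22.9] y [-36.1   9.5]
-100 3239 x [24.2 79.7] y [-36.1   9.6]
-90 173 x [-23.5 -22.9] y [-5.5  8.3]
-90 167 x [24.3 24.9] y [-6.   8.9]
-80 304 x [-30. -23.] y [-12.2   7.2]
-80 299 x [24.3 31.2] y [-12.2   7.4]
-70 494 x [-32.5 -21.5] y [-12.2   0.1]
-70 507 x [22.9 34.1] y [-12.1   0.2]
-60 456 x [-33.7 -21.5] y [-12.1   4.9]
-60 452 x [22.9 35. ] y [-12.1   4.8]
-50 376 x [-33.5 -21.5] y [-12.1   5.2]
-50 369 x [23. 35.] y [-12.1   5.5]
-40 294 x [-33.5 -21.5] y [-12.1   5.5]
-40 292 x [22.9 35.1] y [-12.    5.4]
-30 255 x [-33.6 -21.5] y [-11.9   5.2]
-30 249 x [23. 35.] y [-12.1   5.4]
-20 209 x [-33.2 -21.5] y [-12.    5.6]
-20 214 x [23.  34.6] y [-12.1   5.1]
-10 170 x [-33.  -21.5] y [-12.1   5.1]
-10 173 x [23.  34.6] y [-12.1   5.3]
0 61 x [-28.6 -21.5] y [-11.8   5. ]
0 59 x [23.  30.2] y [-11.8   4.7]
```

move_arm(
  steps="-1 0 0 35 -0.006; -1 0 0 35 0; -1 0 0 35 0; -1 0 0 35 0; -1 0 0 35 0; -1 0 0 30 0; -1 0 0 30 0; -1 0 0 20 0; -1 0 0 12 0; -1 0 0 0 0",
)

```text
time_s: 4.2
eef_pos: [0.6085, 0.0674, 0.0306]
eef_rot: [-0.0, 0.991, 0.132, -0.003]
ft_force: [0.0, 0.4, 0.4]
grip_width: 0.0005
```

move_arm(
  steps="-1 0 6 0 0; -1 0 6 0 0; -1 0 6 0 0; -1 0 5 0 0; -1 0 5 0 0; -1 0 5 0 0; -1 0 5 0 0; -1 0 5 0 0; -1 0 5 0 0; -1 0 0 0 0",
)

```text
time_s: 5.03
eef_pos: [0.6246, 0.0231, 0.0348]
eef_rot: [-0.001, 0.991, 0.132, 0.001]
ft_force: [-0.6, 4.7, 3.3]
grip_width: 0.0
```

```bash
python3 tgt.py -126 0 33
```

```text
TCP jig [[-142.5    1.2   34.8]] F [-0.6  4.7  3.3] grip 0.0 t 5.0333 q [-0.08  0.48  1.63  0.    1.03 -0.34]
tool x yaw in jig deg 89.91 tilt [ 0.001  0.002 -1.   ]
tool shift [-1.1 16.5  1.8] world [[0.628 0.007 0.033]]
```

move_arm(
  steps="-1 0 4 0 0; -1 -1 4 0 0; -1 0 4 0 0; -1 0 4 0 0; -1 0 0 0 0; -1 0 0 0 0",
)

```text
time_s: 5.53
eef_pos: [0.6277, 0.0077, 0.0344]
eef_rot: [-0.001, 0.991, 0.133, 0.001]
ft_force: [-0.8, 5.2, 4.2]
grip_width: 0.0002
```

```bash
python3 tgt.py -126 0 33
```

```text
TCP jig [[-1.268e+02  1.000e-01  3.440e+01]] F [-0.8  5.2  4.2] grip 0.0002 t 5.5333 q [-0.1   0.49  1.63  0.    1.03 -0.37]
tool x yaw in jig deg 89.96 tilt [ 0.001  0.002 -1.   ]
tool shift [-0.1  0.8  1.4] world [[0.628 0.007 0.033]]
```

move_arm(
  steps="-1 0 -12 0 0; -1 0 -8 -10 0; -1 0 0 -30 0; -1 0 0 -30 0; -1 0 0 -30 0; -0.04 0 30 -20 0; -0.04 0 30 0 0; -0.04 0 30 0 0; -0.04 0 10 0 0; -0.04 0 0 0 0",
)

```text
time_s: 6.37
eef_pos: [0.6488, -0.0727, 0.1535]
eef_rot: [0.001, 0.991, 0.132, 0.0]
ft_force: [-0.3, 0.7, -0.0]
grip_width: 0.0305
```

```bash
python3 tgt.py -46 0 135;  python3 - <<'E'
from h import *
J=np.load('J.npy')
for n in ('wrist','side','top'):
    im,d,i=snap(n,n+'2'); big=im[:,:,::-1].copy()
    R4=lambda x0,x1,y0,y1,z:[(x0,y0,z),(x1,y0,z),(x1,y1,z),(x0,y1,z)]
    if n=='wrist':
        W=big
        for P,c in [(R4(-112,50,-51,51,110),(0,255,255)),(R4(-62,-30,-37,37,110),(0,255,255))]: cv2.polylines(big,[w2px(i,jw(J,P)).astype(int)],True,c,1)
    if n=='side': S=cv2.resize(big[140:270,210:370],None,fx=3,fy=3,interpolation=cv2.INTER_CUBIC)
cv2.imwrite('pics/w2o.png',W);cv2.imwrite('pics/s2.png',S)
E
```

```text
TCP jig [[-43.7  -0.8 153.5]] F [-0.3  0.7 -0. ] grip 0.0305 t 6.3667 q [-0.22  0.42  1.41 -0.    1.31 -0.48]
tool x yaw in jig deg 89.85 tilt [ 0.    -0.002 -1.   ]
tool shift [ 0.8 -2.3 18.5] world [[ 0.649 -0.07   0.135]]
```

View pics/w2o.png

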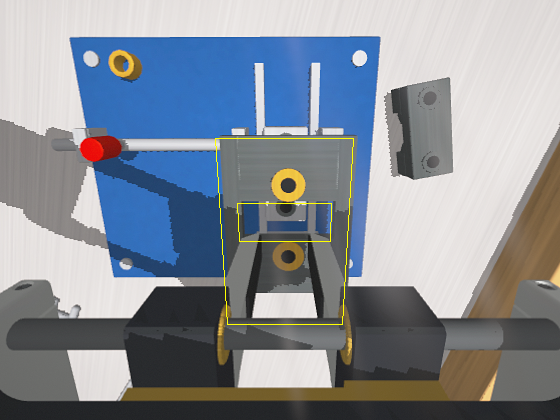

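View pics/s2.png

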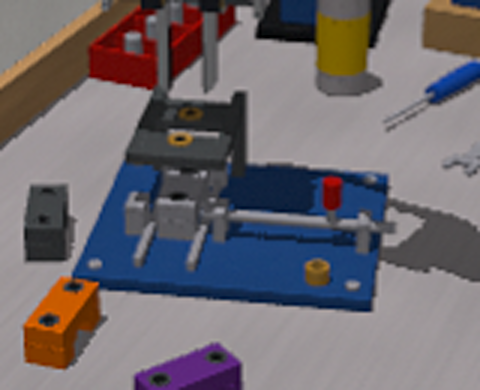

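The wrist view shows the frame edge at row 138, on its predicted line and within about 1 px sideways. The fingers stand over the window, and a cap hole shows through it at (287,208). The side view shows the cap partly under the frame and the bystanders unmoved. I'll check the cap's sideways position through the window.

```bash
python3 - <<'E'
from h import *
J=np.load('J.npy')
for n in ('wrist2','top2'):
    i=dict(np.load(f'pics/{n}.npz')); d=i['d']
    V,U=np.mgrid[0:420,0:560]; k=d.ravel()>0; P=wj(J,px2w(i,d,np.c_[U.ravel(),V.ravel()]))[k]
    for nm,(x0,x1,y0,y1,z0,z1) in dict(capwin=(-64,-28,-35,35,54,63),capnear=(-130,-100,-28,28,30,63),stop=(-30,10,-40,40,38,46),frame=(-125,60,-60,60,106,113)).items():
        m=(P[:,0]>x0)&(P[:,0]<x1)&(P[:,1]>y0)&(P[:,1]<y1)&(P[:,2]>z0)&(P[:,2]<z1)
        if m.sum()>5: print(n,nm,m.sum(),np.percentile(P[m],[1,50,99],axis=0).round(1).tolist())
E
```

```text
wrist2 capwin 803 [[-49.5, -18.2, 55.7], [-39.8, 1.4, 57.4], [-29.6, 20.8, 59.2]]
wrist2 capnear 388 [[-119.0, -18.4, 33.8], [-116.0, 1.0, 57.1], [-112.4, 20.5, 59.1]]
wrist2 frame 13695 [[-113.6, -47.5, 107.6], [-76.1, 2.6, 109.4], [15.4, 53.0, 111.8]]
top2 capnear 17 [[-123.1, -23.1, 31.2], [-113.9, -15.1, 54.6], [-110.6, 0.5, 61.3]]
top2 frame 325 [[-112.4, -50.3, 106.1], [-81.4, -17.1, 109.4], [45.9, 50.7, 112.9]]
```

move_arm(
  steps="-0.02 1 -2 10 -0.002; -0.02 0 0 10 0; -0.02 0 0 6 0; -0.02 0 0 0 0; -0.02 0 0 0 0",
)

```text
time_s: 6.93
eef_pos: [0.6482, -0.0676, 0.1263]
eef_rot: [-0.0, 0.991, 0.134, -0.001]
ft_force: [-0.1, -0.1, -0.1]
grip_width: 0.0459
```

```bash
python3 tgt.py -46 0 33
```

```text
TCP jig [[-48.8  -0.  126.3]] F [-0.1 -0.1 -0.1] grip 0.0459 t 6.9333 q [-0.21  0.44  1.45 -0.    1.25 -0.48]
tool x yaw in jig deg 90.14 tilt [-0.002  0.    -1.   ]
tool shift [ 0.2  2.9 93.3] world [[ 0.649 -0.07   0.033]]
```

move_arm(
  steps="-0.04 1 2 0 -0.0; -0.04 0 0 5 0; -0.04 0 0 5 0; -0.04 0 0 5 0; -0.04 0 0 5 0; -0.04 0 0 0 0",
)

```text
time_s: 7.43
eef_pos: [0.6494, -0.0698, 0.1059]
eef_rot: [-0.0, 0.991, 0.134, -0.001]
ft_force: [-0.9, 0.2, -0.5]
grip_width: 0.045
```

```bash
python3 tgt.py -46 1 33;  python3 - <<'E'
from h import *
im,d,i=snap('wrist','wrist3'); big=im[:,:,::-1]
cv2.imwrite('pics/w3.png',cv2.resize(big[110:320,180:400],None,fx=2.5,fy=2.5))
E
```

```text
TCP jig [[-46.3   0.6 105.9]] F [-0.9  0.2 -0.5] grip 0.045 t 7.4333 q [-0.21  0.46  1.48 -0.    1.21 -0.48]
tool x yaw in jig deg 90.1 tilt [-0.003  0.    -1.   ]
tool shift [ 0.6  0.4 72.9] world [[ 0.65  -0.07   0.033]]
```

View pics/w3.png

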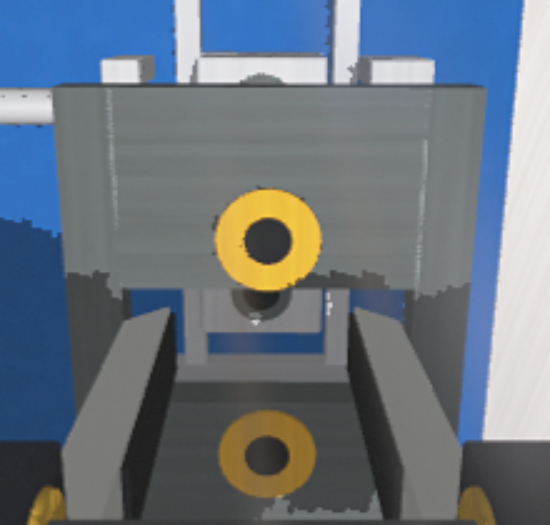

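The tips are inside the window: its side edges are at columns 130 and 405 of the crop, and the fingers span 122–405. So the window's centre is about 1 mm to the +y side of the fingers. I'll shift +1 mm and descend gently.

move_arm(
  steps="-0.04 1 0 3 0; -0.04 0 0 5 0; -0.04 0 0 5 0; -0.04 0 0 5 0; -0.04 0 0 5 0; -0.04 0 0 5 0; -0.04 0 0 0 0",
)

```text
time_s: 8.07
eef_pos: [0.6505, -0.0695, 0.078]
eef_rot: [-0.0, 0.991, 0.134, -0.001]
ft_force: [1.0, 0.3, 0.1]
grip_width: 0.0449
```

```bash
python3 tgt.py -46 1.5 33
```

```text
TCP jig [[-46.4   1.6  78. ]] F [1.  0.3 0.1] grip 0.0449 t 8.0667 q [-0.21  0.48  1.51 -0.    1.15 -0.48]
tool x yaw in jig deg 90.11 tilt [-0.002  0.    -1.   ]
tool shift [-0.   0.4 45. ] world [[ 0.65  -0.07   0.033]]
```

move_arm(
  steps="-0.04 0 0 5 0; -0.04 0 0 5 0; -0.04 0 0 5 0; -0.04 0 0 4 0; -0.04 0 0 4 0; -0.04 0 0 4 0; -0.04 0 0 0 0",
)

```text
time_s: 8.65
eef_pos: [0.6508, -0.0696, 0.0514]
eef_rot: [-0.0, 0.991, 0.134, -0.001]
ft_force: [-0.6, 0.7, -0.5]
grip_width: 0.0451
```

move_arm(
  steps="-0.04 0 0 4 0; -0.04 0 0 4 0; -0.04 0 0 4 0; -0.04 0 0 4 0; -0.04 0 -2 0 0; -0.04 0 0 0 0",
)

```text
time_s: 9.15
eef_pos: [0.6505, -0.0674, 0.0361]
eef_rot: [-0.0, 0.991, 0.134, -0.0]
ft_force: [-0.7, 0.2, 0.5]
grip_width: 0.0453
```

```bash
python3 tgt.py -49 1.5 35
```

```text
TCP jig [[-48.4   2.2  36.1]] F [-0.7  0.2  0.5] grip 0.0453 t 9.15 q [-0.21  0.52  1.56  0.    1.06 -0.48]
tool x yaw in jig deg 90.11 tilt [-0.001  0.    -1.   ]
tool shift [-0.7 -0.6  1.1] world [[ 0.65  -0.067  0.035]]
```

No contact so far. Now I'll close and draw.

move_arm(
  steps="-0.3 0 0 0 0; -0.3 0 0 0 0; -0.3 0 0 0 0; -0.3 0 2 0 0; -0.3 0 2 0 0; -0.3 0 2 0 0; -0.3 0 1 0 0; -0.3 0 0 0 0",
)

```text
time_s: 9.82
eef_pos: [0.6531, -0.0748, 0.0363]
eef_rot: [0.0, 0.991, 0.134, 0.0]
ft_force: [-0.0, 0.2, -2.6]
grip_width: 0.0397
```

```bash
python3 tgt.py -49 1.5 35
```

```text
TCP jig [[-40.6   2.8  36.3]] F [-0.   0.2 -2.6] grip 0.0397 t 9.8167 q [-0.22  0.52  1.55 -0.    1.07 -0.49]
tool x yaw in jig deg 90.09 tilt [ 0.001 -0.    -1.   ]
tool shift [-1.3 -8.4  1.3] world [[ 0.65  -0.067  0.035]]
```

move_arm(
  steps="-0.04 -1 0 0 0; -0.04 0 0 0 0; -0.04 0 -3 0 0; -0.04 0 -3 0 0; -0.04 0 -3 0 0; -0.3 0 0 0 0; -0.3 0 0 0 0; -0.3 0 0 0 0",
)

```text
time_s: 10.48
eef_pos: [0.6498, -0.0654, 0.0367]
eef_rot: [-0.0, 0.991, 0.134, 0.001]
ft_force: [1.5, 2.7, 1.1]
grip_width: 0.0397
```

move_arm(
  steps="-0.3 0 2 0 0; -0.3 0 2 0 0; -0.3 0 2 0 0; -0.3 0 2 0 0; -0.3 0 0 0 0",
)

```text
time_s: 10.9
eef_pos: [0.6511, -0.0737, 0.0367]
eef_rot: [-0.0, 0.991, 0.134, -0.0]
ft_force: [-0.7, 4.3, 3.9]
grip_width: 0.0402
```

```bash
python3 tgt.py -49 1.5 35; python3 - <<'E'
from h import *
J=np.load('J.npy')
im,d,i=snap('wrist','wrist4'); big=im[:,:,::-1]
cv2.imwrite('pics/w4.png',cv2.resize(big[60:330,160:420],None,fx=2,fy=2))
E
```

```text
TCP jig [[-42.2   1.2  36.7]] F [-0.7  4.3  3.9] grip 0.0402 t 10.9 q [-0.22  0.52  1.56  0.    1.07 -0.49]
tool x yaw in jig deg 90.08 tilt [-0.001  0.001 -1.   ]
tool shift [ 0.4 -6.8  1.7] world [[ 0.65  -0.067  0.035]]
```

View pics/w4.png

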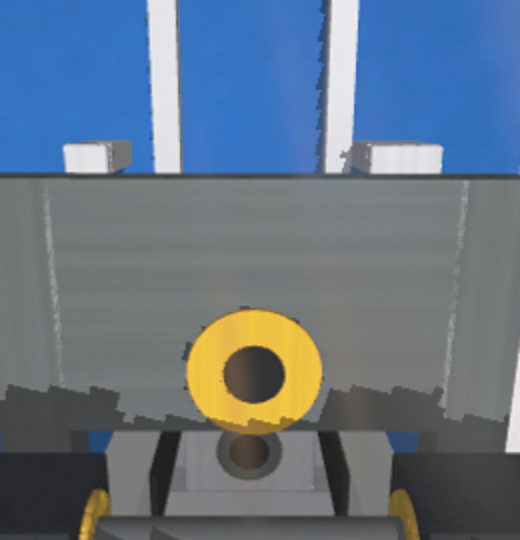

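Two strokes have worked. The cap's near end is now hidden under the frame, with the cap held between the fingers and a hole at (250,452). Friction is about 4 N. Next stroke.

move_arm(
  steps="-0.04 0 0 0 0; -0.04 0 0 0 0; -0.04 0 -3 0 0; -0.04 0 -3 0 0; -0.04 0 -1 0 0; -0.3 0 0 0 0; -0.3 0 0 0 0; -0.3 0 0 0 0",
)

```text
time_s: 11.62
eef_pos: [0.6493, -0.067, 0.0363]
eef_rot: [-0.0, 0.991, 0.134, -0.0]
ft_force: [-0.8, 0.4, -1.0]
grip_width: 0.0396
```

move_arm(
  steps="-0.3 0 2 0 0; -0.3 0 2 0 0; -0.3 0 2 0 0; -0.3 0 2 0 0; -0.3 0 0 0 0",
)

```text
time_s: 12.03
eef_pos: [0.6518, -0.0751, 0.0363]
eef_rot: [0.0, 0.991, 0.134, -0.0]
ft_force: [-1.2, 1.3, -1.1]
grip_width: 0.0401
```

```bash
python3 tgt.py -49 1.5 35
```

```text
TCP jig [[-40.6   1.4  36.3]] F [-1.2  1.3 -1.1] grip 0.0401 t 12.0333 q [-0.22  0.52  1.56 -0.    1.07 -0.49]
tool x yaw in jig deg 90.09 tilt [-0. -0. -1.]
tool shift [ 0.1 -8.4  1.3] world [[ 0.65  -0.067  0.035]]
```

move_arm(
  steps="-0.04 0 0 0 0; -0.04 0 0 0 0; -0.04 0 -3 0 0; -0.04 0 -3 0 0; -0.04 0 -2 0 0; -0.3 0 0 0 0; -0.3 0 0 0 0; -0.3 0 0 0 0",
)

```text
time_s: 12.7
eef_pos: [0.6495, -0.0667, 0.0365]
eef_rot: [-0.0, 0.991, 0.134, -0.0]
ft_force: [-0.1, 1.0, 1.0]
grip_width: 0.0395
```

move_arm(
  steps="-0.3 0 1 0 0; -0.3 0 1 0 0; -0.3 0 1 0 0; -0.3 0 0 0 0",
)

```text
time_s: 13.03
eef_pos: [0.65, -0.0688, 0.0365]
eef_rot: [-0.001, 0.991, 0.134, -0.0]
ft_force: [-1.8, 5.2, 0.9]
grip_width: 0.0396
```

move_arm(
  steps="-0.3 0 1 0 0; -0.3 0 1 0 0; -0.3 0 0 0 0",
)

```text
time_s: 13.28
eef_pos: [0.6501, -0.0689, 0.0366]
eef_rot: [-0.003, 0.991, 0.134, -0.0]
ft_force: [-1.8, 9.2, 3.2]
grip_width: 0.0398
```

```bash
python3 tgt.py -49 1.5 35
```

```text
TCP jig [[-47.1   1.5  36.6]] F [-1.8  9.2  3.2] grip 0.0398 t 13.2833 q [-0.21  0.52  1.56  0.01  1.07 -0.49]
tool x yaw in jig deg 90.04 tilt [-0.002  0.005 -1.   ]
tool shift [ 0.  -1.9  1.6] world [[ 0.65  -0.067  0.035]]
```

move_arm(
  steps="-0.3 0 2 0 0; -0.3 0 2 0 0; -0.3 0 1 0 0; -0.3 0 0 0 0",
)

```text
time_s: 13.62
eef_pos: [0.6501, -0.0691, 0.0367]
eef_rot: [-0.007, 0.991, 0.133, -0.001]
ft_force: [-3.0, 19.1, 6.9]
grip_width: 0.0399
```

```bash
python3 tgt.py -49 1.5 35; python3 - <<'E'
from h import *
J=np.load('J.npy')
im,d,i=snap('wrist','wrist5'); im2,d2,i2=snap('top','top5')
V,U=np.mgrid[0:420,0:560]
for n,d,i in(('w',d,i),('t',d2,i2)):
    k=d.ravel()>0; P=wj(J,px2w(i,d,np.c_[U.ravel(),V.ravel()]))[k]
    m=(P[:,0]>-115)&(P[:,0]<10)&(abs(P[:,1])<18)&(P[:,2]>54)&(P[:,2]<63); print(n,m.sum(),np.percentile(P[m],[1,50,99],axis=0).round(1).tolist() if m.sum() else '')
E
```

```text
TCP jig [[-46.9   1.4  36.7]] F [-3.  19.1  6.9] grip 0.0399 t 13.6167 q [-0.22  0.52  1.56  0.01  1.07 -0.49]
tool x yaw in jig deg 89.97 tilt [-0.004  0.013 -1.   ]
tool shift [ 0.1 -2.1  1.7] world [[ 0.65  -0.067  0.035]]
w 1960 [[-33.0, -17.5, 56.1], [-21.8, -0.1, 57.5], [-9.9, 17.6, 59.1]]
t 0
```

The cap is against a hard stop: 19 N with no further motion, and total travel of about 27 mm from -117 matches home at -90. I'll release, rise straight out, and go to the knob.

move_arm(
  steps="-0.04 0 0 0 0; -0.04 0 0 0 0; -0.04 0 0 0 0; -0.04 0 0 0 0",
)

```text
time_s: 14.05
eef_pos: [0.6528, -0.0753, 0.0366]
eef_rot: [-0.001, 0.991, 0.133, 0.001]
ft_force: [1.0, 7.8, 2.6]
grip_width: 0.0451
```

```bash
python3 tgt.py -46 1.5 130
```

```text
TCP jig [[-40.1   2.3  36.6]] F [1.  7.8 2.6] grip 0.0451 t 14.05 q [-0.22  0.52  1.55  0.    1.07 -0.49]
tool x yaw in jig deg 90.04 tilt [ 0.001  0.002 -1.   ]
tool shift [ -0.7  -6.1 -93.4] world [[ 0.65 -0.07  0.13]]
```

move_arm(
  steps="-0.04 -1 -3 0 0; -0.04 0 -3 0 0; -0.04 0 0 0 0; -0.04 0 0 -10 0; -0.04 0 0 -15 0; -0.04 0 0 -20 0; -0.04 0 0 -25 0; -0.04 0 0 -30 0; -0.04 0 0 -30 0; -0.04 0 0 0 0",
)

```text
time_s: 14.88
eef_pos: [0.6535, -0.0728, 0.1743]
eef_rot: [0.003, 0.991, 0.134, 0.006]
ft_force: [1.3, -0.8, 1.6]
grip_width: 0.0454
```

```bash
python3 tgt.py -100 -160 160; python3 - <<'E'
from h import *
J=np.load('J.npy')
im,d,i=snap('wrist','wrist6'); cv2.imwrite('pics/w6.png',im[:,:,::-1])
V,U=np.mgrid[0:420,0:560]
k=d.ravel()>0; P=wj(J,px2w(i,d,np.c_[U.ravel(),V.ravel()]))[k]
m=(P[:,0]>-125)&(P[:,0]<10)&(abs(P[:,1])<18)&(P[:,2]>54)&(P[:,2]<63); print(m.sum(),np.percentile(P[m],[1,50,99],axis=0).round(1).tolist())
h=cv2.cvtColor(im,cv2.COLOR_RGB2HSV); r=((h[...,0]<6)|(h[...,0]>174))&(h[...,1]>150)&(h[...,2]>90); r=r.ravel()[k]
m=r&(P[:,2]>86)&(abs(P[:,0]+100)<30)&(abs(P[:,2]-90)<6); print('knob top',m.sum(),np.percentile(P[m],[2,50,98],axis=0).round(1).tolist())
E
```

```text
TCP jig [[-42.4   3.8 174.3]] F [ 1.3 -0.8  1.6] grip 0.0454 t 14.8833 q [-0.22  0.41  1.38 -0.    1.34 -0.48]
tool x yaw in jig deg 90.09 tilt [ 0.013 -0.004 -1.   ]
tool shift [-163.8  -57.9   12.1] world [[ 0.48 -0.06  0.16]]
1027 [[-50.3, -17.5, 55.7], [-35.0, 0.1, 57.3], [-18.5, 17.8, 58.9]]
knob top 424 [[-111.1, -164.9, 86.5], [-102.6, -156.0, 88.9], [-93.9, -148.0, 90.6]]
```

View pics/w6.png

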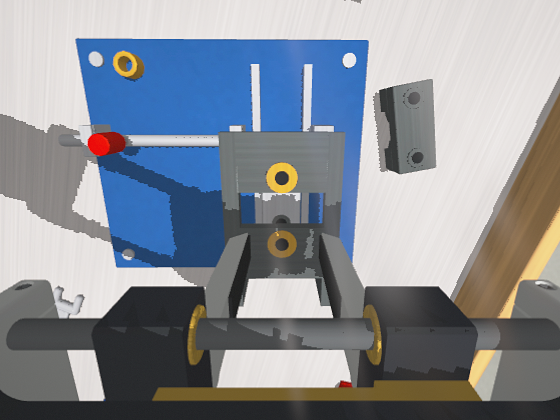

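The cap sits home under the frame, with a hole visible at (281,222), and the knob top is at (99,145). I'll move the open jaws over the knob.

move_arm(
  steps="-0.04 -30 -10 0 0; -0.04 -30 -10 0 0; -0.04 -30 -10 0 0; -0.04 -30 -10 0 0; -0.04 -30 -10 0 0; -0.04 -14 -9 0 0; -0.04 0 0 0 0; -0.04 0 0 0 0",
)

```text
time_s: 15.6
eef_pos: [0.4752, -0.0581, 0.1663]
eef_rot: [0.0, 0.991, 0.134, -0.0]
ft_force: [1.0, 0.2, 0.5]
grip_width: 0.0451
```

```bash
python3 tgt.py -101 -159 62
```

```text
TCP jig [[-103.7 -164.4  166.3]] F [1.  0.2 0.5] grip 0.0451 t 15.6 q [-0.27  0.16  1.76 -0.    1.22 -0.54]
tool x yaw in jig deg 90.09 tilt [-0.    -0.001 -1.   ]
tool shift [  5.4   2.6 104.3] world [[ 0.481 -0.059  0.062]]
```

move_arm(
  steps="-0.04 5 2 0 0; -0.04 0 0 25 0; -0.04 0 0 25 0; -0.04 0 0 15 0; -0.04 0 0 10 0; -0.04 0 0 10 0; -0.04 0 0 10 0; -0.04 0 0 8 0; -0.04 0 0 0 0",
)

```text
time_s: 16.35
eef_pos: [0.4815, -0.0586, 0.0615]
eef_rot: [-0.0, 0.991, 0.134, -0.001]
ft_force: [-0.2, 0.6, -0.1]
grip_width: 0.0449
```

move_arm(
  steps="-0.7 0 0 0 0; -0.7 0 0 0 0; -0.7 0 0 0 0; -0.7 0 0 0 0; -0.7 0 0 0 0; -0.7 0 0 0 0",
)

```text
time_s: 16.85
eef_pos: [0.4819, -0.0586, 0.064]
eef_rot: [0.0, 0.991, 0.134, 0.001]
ft_force: [0.9, -0.3, 2.1]
grip_width: 0.0192
```

```bash
python3 tgt.py -101 -90 62
```

```text
TCP jig [[-101.4 -158.1   64. ]] F [ 0.9 -0.3  2.1] grip 0.0192 t 16.85 q [-0.26  0.27  1.91  0.    0.96 -0.53]
tool x yaw in jig deg 90.1 tilt [ 0.002 -0.    -1.   ]
tool shift [68.1  0.5  2.1] world [[ 0.548 -0.041  0.062]]
```

Knob gripped, with a jaw width of 19 to 20 mm. Now I'll shoot the bolt.

move_arm(
  steps="-0.7 4 0 0 0; -0.7 6 0 0 0; -0.7 6 0 0 0; -0.7 6 0 0 0; -0.7 6 0 0 0; -0.7 6 0 0 0; -0.7 6 0 0 0; -0.7 0 0 0 0",
)

```text
time_s: 17.52
eef_pos: [0.5221, -0.0476, 0.064]
eef_rot: [0.0, 0.991, 0.134, 0.001]
ft_force: [-0.1, -0.8, 4.6]
grip_width: 0.0194
```

```bash
python3 tgt.py -101 -90 62
```

```text
TCP jig [[-101.4 -116.4   64. ]] F [-0.1 -0.8  4.6] grip 0.0194 t 17.5167 q [-0.22  0.32  1.83  0.    0.99 -0.49]
tool x yaw in jig deg 90.11 tilt [ 0.003 -0.    -1.   ]
tool shift [26.4  0.4  2.1] world [[ 0.548 -0.041  0.062]]
```

The bolt tip is now at about y +17, so it has crossed in front of the cap unblocked. I'll continue to the end.

move_arm(
  steps="-0.7 5 0 0 0; -0.7 5 0 0 0; -0.7 5 0 0 0; -0.7 4 0 0 0; -0.7 2 0 0 0; -0.7 2 0 0 0; -0.7 0 0 0 0",
)

```text
time_s: 18.1
eef_pos: [0.5432, -0.0419, 0.064]
eef_rot: [0.0, 0.991, 0.134, 0.001]
ft_force: [-1.1, -0.8, 5.1]
grip_width: 0.0194
```

move_arm(
  steps="-0.7 2 0 0 0; -0.7 2 0 0 0; -0.7 2 0 0 0; -0.7 0 0 0 0",
)

```text
time_s: 18.43
eef_pos: [0.5488, -0.0403, 0.064]
eef_rot: [0.0, 0.991, 0.134, 0.0]
ft_force: [-1.1, -1.2, 4.7]
grip_width: 0.0191
```

```bash
python3 tgt.py -101 -90 62
```

```text
TCP jig [[-101.4  -88.7   64. ]] F [-1.1 -1.2  4.7] grip 0.0191 t 18.4333 q [-0.2   0.36  1.77 -0.    1.02 -0.47]
tool x yaw in jig deg 90.12 tilt [ 0.001 -0.001 -1.   ]
tool shift [-1.3  0.4  2. ] world [[ 0.548 -0.041  0.062]]
```

move_arm(
  steps="-0.7 2 0 0 0; -0.7 2 0 0 0; -0.7 0 0 0 0",
)

```text
time_s: 18.68
eef_pos: [0.5495, -0.0401, 0.0639]
eef_rot: [0.001, 0.991, 0.135, -0.003]
ft_force: [-7.1, -4.0, 10.2]
grip_width: 0.0197
```

move_arm(
  steps="-0.7 2 0 0 0; -0.7 1 0 0 0; -0.7 0 0 0 0",
)

```text
time_s: 18.93
eef_pos: [0.5495, -0.04, 0.0638]
eef_rot: [0.001, 0.991, 0.135, -0.005]
ft_force: [-11.5, -6.6, 14.8]
grip_width: 0.0195
```

```bash
python3 tgt.py -101 -90 62
```

```text
TCP jig [[-101.5  -88.    63.8]] F [-11.5  -6.6  14.8] grip 0.0195 t 18.9333 q [-0.19  0.36  1.76 -0.01  1.03 -0.46]
tool x yaw in jig deg 90.23 tilt [-0.011 -0.004 -1.   ]
tool shift [-2.   0.5  1.9] world [[ 0.548 -0.041  0.062]]
```

The bolt is at a hard end: it stalled at y -88 while the force rose to 13 N. That fits -90 with the roughly 2 mm y offset seen at the window. Now I'll unload, open modestly because the frame is close, and rise.

move_arm(
  steps="-0.35 -2 0 0 0; -0.35 -1 0 0 0; -0.35 0 0 0 0; -0.35 0 0 0 0",
)

```text
time_s: 19.27
eef_pos: [0.5523, -0.0387, 0.0632]
eef_rot: [-0.0, 0.991, 0.134, 0.0]
ft_force: [0.1, -0.1, 0.0]
grip_width: 0.0308
```

move_arm(
  steps="-0.35 0 0 -8 0; -0.35 0 0 -15 0; -0.35 0 0 -25 0; -0.35 0 0 -30 0; -0.35 0 0 -30 0; -0.35 -30 0 -20 0; -0.35 -40 0 0 0; -0.35 -40 0 0 0; -0.35 -40 0 0 0; -0.35 0 0 0 0",
)

```text
time_s: 20.1
eef_pos: [0.3999, -0.0786, 0.1915]
eef_rot: [-0.0, 0.991, 0.133, -0.003]
ft_force: [0.3, 0.4, -0.4]
grip_width: 0.0307
```

```bash
python3 tgt.py -100 -90 160; python3 - <<'E'
from h import *
J=np.load('J.npy'); o=[]
for n,b in (('wrist',(120,30,400,310)),('side',(210,140,370,300))):
    im,d,i=snap(n,n+'7'); u0,v0,u1,v1=b
    o.append(cv2.resize(im[v0:v1,u0:u1,::-1],(400,400),interpolation=cv2.INTER_CUBIC))
    V,U=np.mgrid[0:420,0:560]; k=d.ravel()>0; P=wj(J,px2w(i,d,np.c_[U.ravel(),V.ravel()]))[k]
    h=cv2.cvtColor(im,cv2.COLOR_RGB2HSV); r=(((h[...,0]<6)|(h[...,0]>174))&(h[...,1]>150)&(h[...,2]>60)).ravel()[k]
    m=r&(abs(P[:,0]+100)<30)&(abs(P[:,2]-75)<20)&(abs(P[:,1]+100)<90); print(n,'knob',m.sum(),np.percentile(P[m],[2,50,98],axis=0).round(1).tolist() if m.any() else '')
    m=(P[:,0]>-110)&(P[:,0]<0)&(abs(P[:,1])<19)&(P[:,2]>50)&(P[:,2]<62); print('cap',m.sum(),np.percentile(P[m],[1,50,99],axis=0).round(1).tolist() if m.any() else '')
cv2.imwrite('pics/fin.png',np.hstack(o))
E
```

```text
TCP jig [[-103.7 -242.4  191.5]] F [ 0.3  0.4 -0.4] grip 0.0307 t 20.1 q [-0.36  0.03  1.84 -0.    1.27 -0.63]
tool x yaw in jig deg 90.02 tilt [-0.005 -0.    -1.   ]
tool shift [152.6   3.8  30.7] world [[ 0.548 -0.042  0.16 ]]
wrist knob 522 [[-112.0, -97.2, 63.0], [-104.2, -92.3, 88.1], [-94.5, -80.0, 90.6]]
cap 442 [[-91.0, -18.9, 50.2], [-30.1, 8.1, 56.7], [-5.2, 18.8, 59.0]]
side knob 50 [[-115.5, -96.1, 62.8], [-107.5, -87.6, 79.5], [-96.2, -80.6, 94.1]]
cap 120 [[-96.0, -18.8, 50.2], [-74.2, -0.7, 58.8], [-36.6, 18.7, 61.7]]
```

View pics/fin.png

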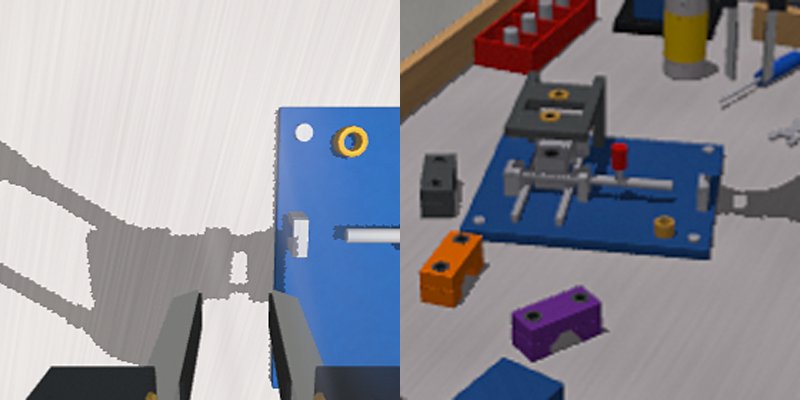

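The side view shows the bolt across the nest and into the keeper at (512,178), with the knob at (620,155) next to the frame. The cap is behind the bolt, its near end measured at x -91. The bystanders are in place and the robot is clear of everything.

```bash
python3 -c "
from h import *
print(order.job_done(), status.sense()['time_s'])"
```

```text
the job is handed in; nothing more can be done
the job is handed in; nothing more can be done
```

The cap is home against the back stop and the bolt is all the way into its keeper. I handed the job in at about 20 s of the 45 s allowed.

**How it was done:** The moves could not tilt the tool, so I could not lean it under the frame edge. I pushed the cap vertically as far as the edge, then reached down through the frame's window. From there I gripped the cap's sides and drew it home in four short strokes. After that I gripped the red knob and slid the bolt to the end of its travel.

**Last checks:**
- **Cap:** it stalled on the stop at 19 N with no further movement. The wrist camera put its near end at jig x -91 (nominal -90), and the side camera's rougher reading was -96. The bolt then crossed in front of it unblocked.
- **Bolt:** it stalled at its end of travel at about 13 N. The knob was at jig y -88 to -92, depending on the sensor (nominal -90).
- **Surroundings:** the other things looked unmoved in the last side view, which did not cover the whole bench. The robot was touching nothing.

**Disagreements:** the cameras differed by about 2 mm in the jig's y. While releasing the cap, a finger touched something, probably the window's edge, at about 8 N. That is well under the limits.

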